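# Find the rocking bath cover and press it home

## Task

One of the four round steel covers on the laboratory bath is not seated and rocks. Press lightly with a fingertip near the rim of one cover after another until you feel one rock, then press that one at its middle, firmly, until it is fully home. Do not pull the loose cover up, never bear hard on the seated covers (14 N damages a gasket), and leave everything else where it stands.

Things in the scene. Friction and masses are not known exactly. Their poses are not given: they have to be found in the camera images.
- bath: Grey four-place laboratory bath fixed on the bench, 250 (x) by 240 (y) by 100 mm tall, white deck on top. Origin at the centre of its underside, z up, x towards its back. Four identical flat round steel covers, 64 mm in diameter, fill its places; their tops stand 9 to 12 mm above the deck (gaskets differ, so height does not tell which is loose). The loose one is at any place.
- place_1 (a point): Middle of the near left place of the bath (as seen from the bath's front, its -x side), at deck height (100 mm above the bench). The cover's centre lies straight above it; places are 100 mm apart.
- place_2 (a point): Middle of the near right place of the bath (as seen from the bath's front, its -x side), at deck height (100 mm above the bench). The cover's centre lies straight above it; places are 100 mm apart.
- place_3 (a point): Middle of the far left place of the bath (as seen from the bath's front, its -x side), at deck height (100 mm above the bench). The cover's centre lies straight above it; places are 100 mm apart.
- place_4 (a point): Middle of the far right place of the bath (as seen from the bath's front, its -x side), at deck height (100 mm above the bench). The cover's centre lies straight above it; places are 100 mm apart.
- seat (a joint): How far the loose cover has gone down, m: 0 at the start (top 12 mm above the deck), 0.004 fully home (top 8 mm above it), negative if pulled up. Pressed at its middle it stays put until about 17 N, then goes down, stops firmly, stays down and no longer rocks. Does not tell its place.
- rock_x (a joint): Rocking angle of the loose cover about the bath's x axis (left or right side down), rad: 0 level, at most about 0.15. A light press of 1 to 3 N, 20 to 25 mm from its middle in any direction, rocks it: that side goes down 3 to 4 mm and stops, and it levels again when let go. Does not tell its place.
- rock_y (a joint): Rocking angle of the loose cover about the bath's y axis (near or far side down), rad: 0 level, at most about 0.15. A light press of 1 to 3 N, 20 to 25 mm from its middle in any direction, rocks it: that side goes down 3 to 4 mm and stops, and it levels again when let go. Does not tell its place.
- firm_1 (a joint): Squash of the gasket under one of the three seated covers, m: 0 at rest. Wherever pressed, a seated cover stays level, yields 0.001 m for every 4 N and springs back; above 0.0035 (14 N) the gasket is damaged. The number in the name is not that of a place.
- firm_2 (a joint): Squash of the gasket under one of the three seated covers, m: 0 at rest. Wherever pressed, a seated cover stays level, yields 0.001 m for every 4 N and springs back; above 0.0035 (14 N) the gasket is damaged. The number in the name is not that of a place.
- firm_3 (a joint): Squash of the gasket under one of the three seated covers, m: 0 at rest. Wherever pressed, a seated cover stays level, yields 0.001 m for every 4 N and springs back; above 0.0035 (14 N) the gasket is damaged. The number in the name is not that of a place.
- stopper: Bystander, to be left alone: black rubber stopper, 28 mm wide and 28 mm tall, standing on the deck midway between the four covers. Origin at the centre of its underside.
- beaker: Bystander, to be left alone: small glass beaker, 60 mm wide, 70 mm tall, on the table to the bath's left. Origin at the centre of its underside.
- wash_bottle: Bystander, to be left alone: white bottle with a red cap, 60 mm wide, 150 mm tall, on the table beyond the bath. Origin at the centre of its underside.
- steel_bowl: Bystander, to be left alone: steel bowl, 130 mm wide, 50 mm tall, on the table to the bath's right. Origin at the centre of its underside.
- tape_roll: Bystander, to be left alone: cardboard ring, 90 mm wide, 20 mm tall, lying on the table in front of the bath. Origin at the centre of its underside.
- sample_pot: Bystander, to be left alone: whitish pot, 44 mm wide, 45 mm tall, on the table beyond the bath. Origin at the centre of its underside.

How it is judged:
On the way, in this order (a step that is already met when the one before it is completed fails the run):
1. the unseated cover, still not home, is rocked by a press near its rim (value of joint seat below 0.0015 m and (value of joint any of rock_x, rock_y above 0.06 rad or value of joint any of rock_x, rock_y below -0.06 rad)), for 0.1 s.
2. the cover is pressed home (value of joint seat above 0.0033 m), for 0.2 s.
At the end, for the whole second after the job is handed in: The unseated cover is down by more than 3.3 of its 4 mm and level within 0.04 rad, the seated covers are unsquashed (under 1 mm), and every bystander is within 12 mm of where it stood (value of joint seat above 0.0033 m and value of joint rock_x between -0.04 and 0.04 rad and value of joint rock_y between -0.04 and 0.04 rad and value of joint each of firm_1, firm_2, firm_3 below 0.001 m and distance of each of stopper, beaker, wash_bottle, steel_bowl, tape_roll, sample_pot from where it was at the start of the episode below 0.012 m); the robot touches nothing.
It fails at once if the loose cover is pulled up by more than 3 mm (value of joint seat below -0.003 m).
It fails at once if a seated cover is pressed so hard that its gasket is squashed by more than 3.5 mm (14 N) (value of joint any of firm_1, firm_2, firm_3 above 0.0035 m).
It fails at once if a bystander is moved by more than 12 mm (distance of any of stopper, beaker, wash_bottle, steel_bowl, tape_roll, sample_pot from where it was at the start of the episode above 0.012 m).
It fails at once if a bystander is touched by the robot with more than 1 N (contact force between any of the arm, the fingers and stopper above 1 N or contact force between any of the arm, the fingers and beaker above 1 N or contact force between any of the arm, the fingers and wash_bottle above 1 N or contact force between any of the arm, the fingers and steel_bowl above 1 N or contact force between any of the arm, the fingers and tape_roll above 1 N or contact force between any of the arm, the fingers and sample_pot above 1 N).
It also fails if it takes over 58 s, if anything falls off the work surface, if the arm or the gripper's body presses on something with over 40 N, if the wrist force passes 120 N, or if a joint passes its speed limit or range.

## Robot

A 7-joint arm with a two-finger parallel gripper is mounted at the origin on the work surface. World frame = base frame: x ahead of the robot, y to its left, z up, the work surface at z = 0. Lengths are in m, angles in rad, forces in N, time in s.
With the tool pointing down it reaches from about 0.35 to 0.9 m from the base axis. Payload 19.9 kg.
Tool frame: the origin (TCP) lies between the finger pads; the fingertips stand 22 mm ahead of it and the grasp point (between the pads) lies 3 mm ahead of it (arm.nose_length is the distance from the TCP to the fingertips, in m); z points along the fingers, y is the line along which they close (so a half turn about z gives the same grasp; the last joint's range is limited). The gripper opens to 85 mm and grips with 20 to 120 N. Pads are 22 mm wide; open, the fingers measure 114 mm over their backs; the gripper's body (76 mm by 85 mm) begins 54 mm behind the grasp point. The pads swing forward as they close: fully open they stand 13 mm farther back than shut.
Start: joints at [-1.167, 0.417, -0.01, 1.614, 0.005, 1.111, -0.053], TCP at [0.269, 0.564, 0.253] pointing down, gripper open.
Joint ranges: [-2.81, 2.81], [-0.39, 2.02], [-1.27, 1.25], [0.06, 2.57], [-1.19, 4.33], [0.19, 2], [-2.82, 2.82]. Speed limits (rad/s): [1.89, 1.89, 2.39, 2.39, 3.01, 3.01, 3.01].

## Interface

Orientations are given as a rotation vector (axis times angle).
In Python, from station import arm gives the robot as it stands.
- The arm moves only by the shell command python3 -m crank 'ROWS'. ROWS is JSON, a list that holds one entry, the list of rows, each a list of 5 numbers: the opening in per cent of the stroke, from 0 (shut) to 100 (fully open), then the shift along the tool's x, y, z in units of 25 mm (1.0 is 25 mm), then the turn about the tool's z in rad. A call has 1 to 5 rows; each row is the pose to reach, as a shift and turn from the pose commanded when the call began, along the tool's axes at that moment; what a row does not reach only later rows make up. A row lasts 1/8 s, in which the tool goes at most 62.5 mm and 10.7 degrees, less where a joint would pass 70% of its speed; a pose out of reach is approached as far as the arm can. A call with a gripper value outside its range is refused whole. The fingers move at their own pace and stop on an object; the grip force is fixed at half the most. Time passes only in rows, so rows that repeat a pose let the fingers close. It gives the time, the measured TCP pose, the force, the opening and the grip force at its end, in the units of the state.
- arm.observe(): the state, without advancing time (a new reading comes with each control period).
- arm.capture(name): name is "scene" or "top"; returns the picture (480x640x3 uint8, red, green, blue); there is no depth.
- arm.calibration(name): a dict with "vertical_fov" (degrees; the focal length in pixels is half the picture's height over the tangent of half this angle, whatever the lens; pixels are square), "cx", "cy" (the principal point, pixels), "distortion" ([k1, k2, p1, p2, k3] as OpenCV has them; the pictures are not rectified), "R" (3x3) and "t" (3): a world point X has camera coordinates R X + t. Camera axes: x right, y down, z forward; pixel columns grow to the right and rows downward; lengths in m; the calibration is good to about 2 mm. A picture is of the moment at which its call begins. calibration takes no time and is no camera call.
- arm.job_done(): hands the job in; it is judged then, once.
The state is a dict: "time_s": time; "joint_pos": joint angles; "qd": joint speeds; "joint_torque": joint torques, N m; "position": TCP position; "orientation": TCP orientation; "force": force on the tool from outside, world axes, zero at the start; "torque": the same for the moment, N m; "grip_width": finger opening in m; "gripper_force": force on a finger pad.
Only numpy, scipy, OpenCV 4.12 (cv2) and the standard library are available. Lean on these libraries where they do the work, as an engineer would, in place of code of your own. Each camera call takes 0.05 s, during which the arm holds its last target. There are 200 camera calls.

## Working session

There is one attempt and no reset: what is moved stays moved. The work goes in short steps, Python scripts to look and compute and a shell command to move; the robot and the scene stay as the last step left them, time stands still between calls to the robot, and variables do not carry over. Pictures are saved under pics/ and viewed, at most 10 in all, crops included, and the job is handed in when it is done.

```bash
mkdir -p pics; python3 - <<'E'
from station import arm
import cv2,numpy as np
for n in("scene","top"):
    im=arm.capture(n);cv2.imwrite(f"pics/{n}0.png",im[:,:,::-1]);c=arm.calibration(n);print(n,c)
s=arm.observe();print(s["time_s"],s["position"],s["orientation"],s["force"],s["grip_width"],arm.nose_length)
E
```

```text
scene {'vertical_fov': 53.141334951564794, 'cx': 324.0456923473706, 'cy': 239.00775729552146, 'distortion': array([-0.09573431,  0.        ,  0.        ,  0.        ,  0.        ]), 'R': array([[ 0.25003691,  0.96806955, -0.01796946],
       [ 0.60765052, -0.17134141, -0.77550175],
       [-0.75381854,  0.18298491, -0.63108964]]), 't': array([-0.1648841 , -0.27675988,  1.32717784])}
top {'vertical_fov': 49.34967342544694, 'cx': 312.56678712028304, 'cy': 232.7529359117257, 'distortion': array([0.01373405, 0.        , 0.        , 0.        , 0.        ]), 'R': array([[-2.33252868e-02, -9.99725915e-01, -2.00634979e-03],
       [-9.95005946e-01,  2.34098948e-02, -9.70316710e-02],
       [ 9.70520445e-02, -2.66961585e-04, -9.95279272e-01]]), 't': array([0.05570154, 0.58538266, 0.89967611])}
0.1 [0.26879876 0.56393325 0.25273948] [-6.92779738e-01 -3.06412929e+00  1.67225501e-03] [-0.47756791 -0.61325479  0.13978106] 0.08566726931167735 0.022
```

View pics/scene0.png

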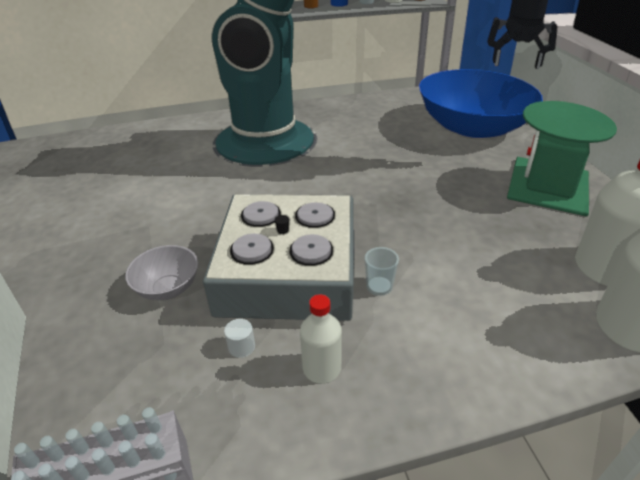

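View pics/top0.png

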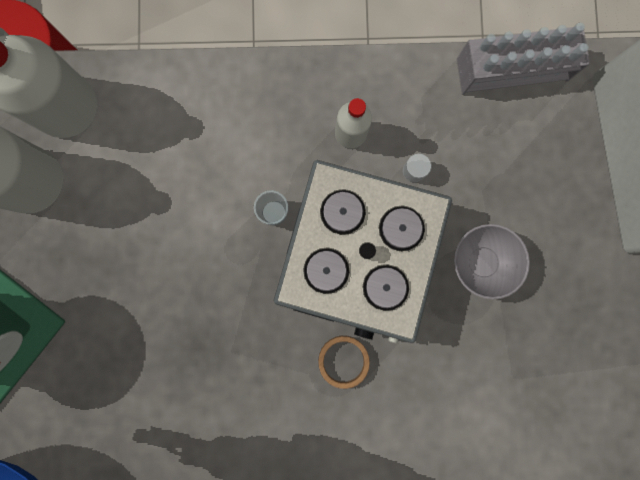

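The pictures show the bath with covers at about (343,212), (402,228), (326,271) and (386,288) in the top view. The stopper is at (368,251) and the tape roll at (345,362). Next I measure the covers.

```bash
cat > h.py <<'E'
import numpy as np,cv2
from station import arm
from scipy.spatial.transform import Rotation as Ro
def cast(n,uv,z):
    c=arm.calibration(n);f=240/np.tan(np.radians(c["vertical_fov"]/2))
    K=np.array([[f,0,c["cx"]],[0,f,c["cy"]],[0,0,1]])
    p=cv2.undistortPoints(np.array(uv,float).reshape(-1,1,2),K,c["distortion"])[:,0]
    R,t=np.array(c["R"]),np.array(c["t"]);o=-R.T@t;d=np.c_[p,np.ones(len(p))]@R
    return o+d*((z-o[2])/d[:,2])[:,None]
E
python3 - <<'E'
from h import *
for n,seeds in(("top",[(355,215),(414,231),(338,274),(398,291)]),("scene",[(250,215),(304,216),(240,250),(301,252)])):
    im=cv2.imread(f"pics/{n}0.png");g=im.astype(int)
    for s in seeds:
        m=np.zeros((482,642),np.uint8)
        cv2.floodFill(im.copy(),m,s,0,(14,)*3,(14,)*3,cv2.FLOODFILL_FIXED_RANGE|cv2.FLOODFILL_MASK_ONLY|(255<<8))
        c=max(cv2.findContours(m[1:-1,1:-1],cv2.RETR_EXTERNAL,cv2.CHAIN_APPROX_NONE)[0],key=cv2.contourArea)
        e=cv2.fitEllipse(c);print(n,s,np.round(e[0],1),np.round(e[1],1),cast(n,[e[0]],.110).round(4))
im=cv2.imread("pics/top0.png")
print(cast("top",[(368,251)],.128).round(3), cast("top",[(317,162),(451,199),(413,341),(277,302)],.1).round(3))
print(Ro.from_rotvec(arm.observe()["orientation"]).as_matrix().round(3))
E
```

```text
top (355, 215) [342.5 211.1] [36.2 37.3] [[ 0.6128 -0.0075  0.11  ]]
top (414, 231) [401.9 227.6] [36.6 37.7] [[ 0.5835 -0.103   0.11  ]]
top (338, 274) [325.9 270.4] [37.1 37.5] [[0.5173 0.0219 0.11  ]]
top (398, 291) [385.9 287.4] [37.2 38.1] [[ 0.4879 -0.0734  0.11  ]]
scene (250, 215) [260.3 210.7] [17.6 33.1] [[ 0.4898 -0.0745  0.11  ]]
scene (304, 216) [314.9 212. ] [18.2 33.3] [[0.5211 0.0207 0.11  ]]
scene (240, 250) [251.5 245. ] [21.9 36.8] [[ 0.5831 -0.1033  0.11  ]]
scene (301, 252) [311.1 246.1] [22.1 36.7] [[ 0.6128 -0.008   0.11  ]]
[[ 0.546 -0.045  0.128]] [[ 0.697  0.032  0.1  ]
 [ 0.63  -0.187  0.1  ]
 [ 0.401 -0.115  0.1  ]
 [ 0.468  0.102  0.1  ]]
[[-0.903  0.43  -0.   ]
 [ 0.43   0.903 -0.001]
 [-0.    -0.001 -1.   ]]
```

```bash
cat >> h.py <<'E'
P={1:(.5195,.0213),2:(.489,-.074),3:(.613,-.0078),4:(.5835,-.1032)}
YAW=np.radians(163.2) # world heading of tool x = bath -x
def to(p,z,off=0):
    "units to put the tip over place p (off m towards the robot side), tip height z"
    s=arm.observe();M=Ro.from_rotvec(s["orientation"]).as_matrix()
    t=np.r_[np.array(P[p])+off*np.array([np.cos(YAW),np.sin(YAW)]),z+arm.nose_length]
    a=np.arctan2(M[1,0],M[0,0]);print("t",s["time_s"],"pos",s["position"].round(4),"F",np.round(s["force"],2))
    print(p,"shift",(M.T@(t-s["position"])/.025).round(3),"turn",round(-((YAW-a+np.pi)%(2*np.pi)-np.pi),3))
E
python3 -c "
from h import *
to(1,.15,.024);print(cast('scene',[(550,205),(480,130),(568,115)],0).round(2))"
python3 -m crank '[[[0,0,0,-2,0],[0,0,0,-4,-0.15]]]'
```

```text
t 0.1 pos [0.2688 0.5639 0.2527] F [-0.48 -0.61  0.14]
1 shift [-17.441 -15.422   3.248] turn -0.151
[[0.49 0.57 0.  ]
 [0.11 0.6  0.  ]
 [0.09 0.93 0.  ]]
time_s: 0.35
position: [0.2687, 0.5639, 0.354]
orientation: [-0.457, -3.108, 0.003]
force: [0.4, 0.5, 0.4]
grip_width: 0.0514
gripper_force: 0.0
```

```bash
python3 -c "
from h import *
to(1,.15,.024)"
```

```text
t 0.35 pos [0.2687 0.5639 0.354 ] F [0.39 0.47 0.39]
1 shift [-14.9   -17.879   7.31 ] turn 0.001
```

```bash
python3 -m crank '[[[0,-1.5,-1.8,0,0],[0,-3,-3.6,0,0],[0,-4.5,-5.4,0,0],[0,-6,-7.2,0,0],[0,-7.5,-9,0,0]]]'; python3 -m crank '[[[0,-1.5,-1.8,1,0],[0,-3,-3.6,2,0],[0,-4.5,-5.4,3,0],[0,-6,-7.2,4,0],[0,-7.4,-8.9,5,0]]]'; python3 -m crank '[[[0,0,0,0,0],[0,0,0,0,0],[0,0,0,0,0]]]'; python3 -c "
from h import *
to(1,.15,.024)
cv2.imwrite('pics/s1.png',arm.capture('scene')[150:350,100:420,::-1].repeat(2,0).repeat(2,1))"
```

```text
time_s: 0.98
position: [0.3833, 0.2925, 0.3532]
orientation: [-0.461, -3.107, 0.0]
force: [0.4, -0.1, 0.8]
grip_width: 0.0002
gripper_force: 0.0
time_s: 1.6
position: [0.4948, 0.0283, 0.2288]
orientation: [0.461, 3.107, 0.0]
force: [1.0, 0.8, 0.3]
grip_width: 0.0
gripper_force: 0.0
time_s: 1.98
position: [0.4943, 0.0312, 0.2298]
orientation: [0.458, 3.107, 0.001]
force: [0.3, 0.4, 0.2]
grip_width: 0.0001
gripper_force: 0.0
t 1.975 pos [0.4943 0.0312 0.2298] F [0.27 0.38 0.23]
1 shift [-0.117 -0.09   2.313] turn 0.0
```

View pics/s1.png

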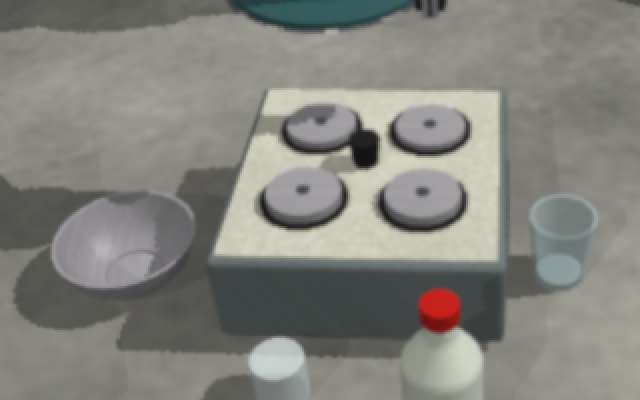

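Gripper is clear above the near-left cover, tip at roughly (315,152) in the full picture; nothing has been disturbed. Now I go down.

```bash
python3 -m crank '[[[0,-0.1,-0.1,1.5,0],[0,-0.12,-0.1,2.5,0],[0,-0.12,-0.1,3.3,0],[0,-0.12,-0.1,3.3,0],[0,-0.12,-0.1,3.3,0]]]';  python3 -m crank '[[[0,0,0,0.1,0],[0,0,0,0.2,0],[0,0,0,0.3,0],[0,0,0,0.4,0],[0,0,0,0.4,0]]]';python3 -c "
from h import *
to(1,.112,.024)"
```

```text
time_s: 2.65
position: [0.4969, 0.0272, 0.1479]
orientation: [0.46, 3.107, 0.001]
force: [1.2, -1.0, 0.3]
grip_width: 0.0002
gripper_force: 0.0
time_s: 3.28
position: [0.4964, 0.0267, 0.1367]
orientation: [-0.461, -3.107, 0.0]
force: [1.0, -0.0, 0.2]
grip_width: 0.0002
gripper_force: 0.0
t 3.275 pos [0.4964 0.0267 0.1367] F [ 1.   -0.01  0.23]
1 shift [0.014 0.06  0.109] turn -0.002
```

```bash
for i in 1; do :; done; python3 -m crank '[[[0,0,0,0.1,0],[0,0,0,0.12,0],[0,0,0,0.12,0]]]'; python3 -m crank '[[[0,0,0,0.04,0],[0,0,0,0.04,0]]]';python3 -m crank '[[[0,0,0,0.04,0],[0,0,0,0.04,0]]]'
```

```text
time_s: 3.65
position: [0.4965, 0.0267, 0.1339]
orientation: [-0.461, -3.107, 0.0]
force: [0.3, 0.0, 0.3]
grip_width: -0.0001
gripper_force: 0.0
time_s: 3.9
position: [0.4965, 0.0268, 0.1329]
orientation: [-0.461, -3.107, 0.0]
force: [-0.2, 0.2, -0.4]
grip_width: -0.0
gripper_force: 0.0
time_s: 4.15
position: [0.4965, 0.0267, 0.1319]
orientation: [-0.461, -3.107, 0.0]
force: [0.2, -0.5, 0.2]
grip_width: 0.0002
gripper_force: 0.0
```

```bash
python3 -m crank '[[[0,0,0,0.04,0],[0,0,0,0.04,0]]]'; python3 -m crank '[[[0,0,0,0.04,0],[0,0,0,0.04,0]]]'
```

```text
time_s: 4.4
position: [0.4966, 0.0268, 0.1309]
orientation: [0.461, 3.107, -0.0]
force: [0.4, -0.1, 0.9]
grip_width: 0.0001
gripper_force: 0.4
time_s: 4.65
position: [0.4965, 0.0268, 0.13]
orientation: [0.461, 3.107, 0.0]
force: [-0.6, -0.1, 3.6]
grip_width: -0.0003
gripper_force: 2.2
```

```bash
python3 -m crank '[[[0,0,0,0.04,0],[0,0,0,0.04,0],[0,0,0,0.04,0]]]'
```

```text
time_s: 5.03
position: [0.4966, 0.0268, 0.1291]
orientation: [0.461, 3.107, 0.0]
force: [-2.3, -0.2, 7.5]
grip_width: 0.0001
gripper_force: 3.8
```

Place 1 is stiff, about 4 N/mm, so it is seated. On to place 2, near right.

```bash
python3 -m crank '[[[0,0,0,-0.7,0],[0,0,0,-1.3,0],[0,0,0,-1.3,0]]]'; python3 -c "
from h import *
for p,o in((2,.024),(3,-.024),(4,-.024)):to(p,.115,o)"
```

```text
time_s: 5.4
position: [0.4971, 0.0269, 0.1624]
orientation: [0.461, 3.106, 0.001]
force: [0.1, 0.4, -0.4]
grip_width: 0.0001
gripper_force: 0.0
t 5.4 pos [0.4971 0.0269 0.1624] F [ 0.05  0.4  -0.43]
2 shift [ 0.098 -3.958  1.011] turn -0.001
t 5.4 pos [0.4971 0.0269 0.1624] F [ 0.05  0.4  -0.43]
3 shift [-5.799  0.019  1.025] turn -0.001
t 5.4 pos [0.4971 0.0269 0.1624] F [ 0.05  0.4  -0.43]
4 shift [-5.778 -3.975  1.021] turn -0.001
```

```bash
python3 -m crank '[[[0,0.1,-1.3,0,0],[0,0.1,-2.6,0,0],[0,0.1,-3.95,0,0],[0,0.1,-3.95,0.5,0],[0,0.1,-3.95,0.9,0]]]'; python3 -m crank '[[[0,0,0,0.08,0],[0,0,0,0.16,0],[0,0,0,0.16,0]]]';python3 -m crank '[[[0,0,0,0.04,0],[0,0,0,0.04,0],[0,0,0,0.04,0]]]'
```

```text
time_s: 6.02
position: [0.4653, -0.0665, 0.138]
orientation: [-0.461, -3.107, -0.0]
force: [-0.4, 0.4, -0.5]
grip_width: 0.0003
gripper_force: 0.0
time_s: 6.4
position: [0.4655, -0.0667, 0.135]
orientation: [0.461, 3.108, -0.0]
force: [0.5, -0.9, 0.5]
grip_width: -0.0001
gripper_force: 0.0
time_s: 6.78
position: [0.4655, -0.067, 0.134]
orientation: [0.461, 3.107, -0.0]
force: [-0.3, 0.9, -0.0]
grip_width: -0.0001
gripper_force: 0.0
```

```bash
python3 -m crank '[[[0,0,0,0.04,0],[0,0,0,0.04,0],[0,0,0,0.04,0]]]'; python3 -m crank '[[[0,0,0,0.04,0],[0,0,0,0.04,0],[0,0,0,0.04,0]]]'
```

```text
time_s: 7.15
position: [0.4654, -0.067, 0.1329]
orientation: [-0.461, -3.107, 0.0]
force: [-0.0, -0.3, -0.3]
grip_width: -0.0001
gripper_force: 0.0
time_s: 7.52
position: [0.4655, -0.067, 0.132]
orientation: [0.461, 3.107, -0.0]
force: [-0.3, -0.4, 2.6]
grip_width: 0.0001
gripper_force: 1.2
```

```bash
python3 -m crank '[[[0,0,0,0.04,0],[0,0,0,0.04,0],[0,0,0,0.04,0]]]'
```

```text
time_s: 7.9
position: [0.4655, -0.067, 0.131]
orientation: [0.461, 3.107, 0.0]
force: [-1.9, 0.9, 6.6]
grip_width: -0.0001
gripper_force: 3.0
```

Place 2 is also seated, again 4 N/mm. Next is place 4.

```bash
python3 -m crank '[[[0,0,0,-0.7,0],[0,0,0,-1.3,0],[0,0,0,-1.3,0]]]'; python3 -c "
from h import *
for p,o in((3,-.024),(4,-.024)):to(p,.115,o)"
```

```text
time_s: 8.28
position: [0.466, -0.0669, 0.1643]
orientation: [0.461, 3.106, 0.001]
force: [0.2, -0.4, 0.7]
grip_width: 0.0004
gripper_force: 0.0
t 8.275 pos [ 0.466  -0.0669  0.1643] F [ 0.17 -0.35  0.7 ]
3 shift [-5.898  3.972  1.107] turn -0.001
t 8.275 pos [ 0.466  -0.0669  0.1643] F [ 0.17 -0.35  0.7 ]
4 shift [-5.877 -0.022  1.104] turn -0.001
```

```bash
python3 -m crank '[[[0,-2,0,0,0],[0,-4,0,0,0],[0,-5.88,0,0,0],[0,-5.88,0,0.5,0],[0,-5.88,0,1,0]]]'; python3 -m crank '[[[0,0,0,0.08,0],[0,0,0,0.12,0],[0,0,0,0.12,0]]]';python3 -m crank '[[[0,0,0,0.04,0],[0,0,0,0.04,0],[0,0,0,0.04,0]]]'
```

```text
time_s: 8.9
position: [0.6053, -0.1096, 0.137]
orientation: [-0.461, -3.106, 0.0]
force: [-0.2, 0.9, 0.5]
grip_width: 0.0002
gripper_force: 0.0
time_s: 9.28
position: [0.6061, -0.1096, 0.1359]
orientation: [0.461, 3.107, 0.0]
force: [0.7, -0.6, 0.6]
grip_width: -0.0002
gripper_force: 0.0
time_s: 9.65
position: [0.6061, -0.1097, 0.1345]
orientation: [0.461, 3.107, -0.0]
force: [-0.4, 0.5, 0.8]
grip_width: -0.0003
gripper_force: 0.0
```

```bash
python3 -m crank '[[[0,0,0,0.04,0],[0,0,0,0.04,0],[0,0,0,0.04,0]]]'
```

```text
time_s: 10.02
position: [0.6062, -0.1097, 0.1335]
orientation: [0.461, 3.107, -0.0]
force: [1.0, -0.1, 0.3]
grip_width: -0.0003
gripper_force: 0.5
```

```bash
python3 -m crank '[[[0,0,0,0.04,0],[0,0,0,0.04,0],[0,0,0,0.04,0]]]'
```

```text
time_s: 10.4
position: [0.6063, -0.1097, 0.1326]
orientation: [0.461, 3.107, -0.0]
force: [3.0, -1.1, 2.4]
grip_width: 0.0001
gripper_force: 1.6
```

```bash
python3 -m crank '[[[0,0,0,0.04,0],[0,0,0,0.04,0],[0,0,0,0.04,0]]]'
```

```text
time_s: 10.78
position: [0.6067, -0.1099, 0.1318]
orientation: [0.461, 3.106, -0.0]
force: [4.7, -1.4, 4.4]
grip_width: 0.0001
gripper_force: 2.7
```

```bash
python3 -m crank '[[[0,0,0,0.04,0],[0,0,0,0.04,0],[0,0,0,0.04,0]]]'; python3 -c "
from h import *
to(4,.11,-.024)
cv2.imwrite('pics/s2.png',cv2.resize(arm.capture('scene')[170:300,200:370,::-1],None,fx=4,fy=4,interpolation=2))"
```

```text
time_s: 11.15
position: [0.607, -0.11, 0.1312]
orientation: [0.461, 3.105, -0.0]
force: [5.4, -1.7, 9.7]
grip_width: 0.0
gripper_force: 4.9
t 11.15 pos [ 0.607  -0.11    0.1312] F [ 5.36 -1.69  9.69]
4 shift [ 0.017 -0.013 -0.032] turn -0.002
```

View pics/s2.png

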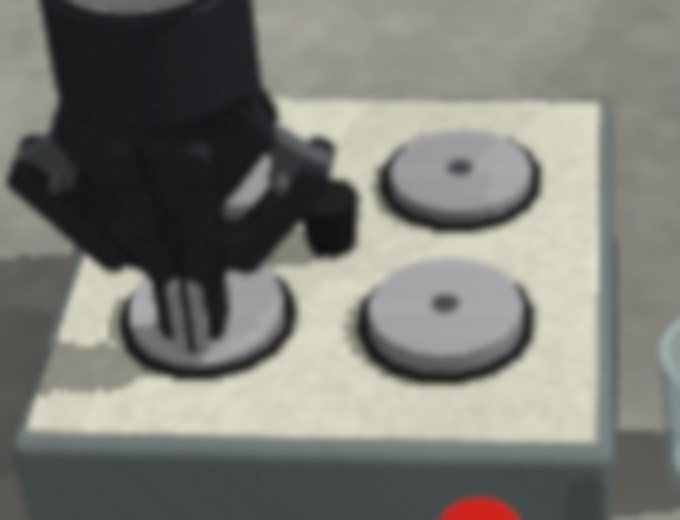

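The near side of cover 4, facing the camera at about (190,360), has dropped and shows almost no side wall, so it is the loose one. I repeat the rock farther out to make sure of the angle.

```bash
python3 -m crank '[[[0,0,0,-0.3,0],[0,-0.24,0,-0.3,0],[0,-0.24,0,-0.3,0],[0,-0.24,0,-0.1,0],[0,-0.24,0,-0.05,0]]]'; python3 -m crank '[[[0,0,0,0.04,0],[0,0,0,0.04,0],[0,0,0,0.04,0]]]'
```

```text
time_s: 11.82
position: [0.6117, -0.1114, 0.1312]
orientation: [-0.461, -3.107, 0.0]
force: [1.5, 0.1, 1.7]
grip_width: 0.0
gripper_force: 0.9
time_s: 12.2
position: [0.6119, -0.1115, 0.1308]
orientation: [0.461, 3.107, -0.0]
force: [1.6, -0.2, 2.1]
grip_width: -0.0003
gripper_force: 1.1
```

```bash
python3 -m crank '[[[0,0,0,0.03,0],[0,0,0,0.03,0],[0,0,0,0.03,0]]]'
```

```text
time_s: 12.58
position: [0.6121, -0.1115, 0.1303]
orientation: [0.461, 3.107, -0.0]
force: [0.1, -1.0, 6.5]
grip_width: -0.0002
gripper_force: 3.1
```

The stop comes after about 3 mm of travel at about 2 N, so this is the loose cover. Next I press its middle.

```bash
python3 -m crank '[[[0,0,0,-0.4,0],[0,0,0,-0.5,0],[0,0,0,-0.5,0]]]'; python3 -c "
from h import *
to(4,.113,0)"
```

```text
time_s: 12.95
position: [0.6118, -0.1114, 0.1426]
orientation: [0.461, 3.107, 0.0]
force: [0.7, 0.4, 0.7]
grip_width: 0.0002
gripper_force: 0.0
t 12.95 pos [ 0.6118 -0.1114  0.1426] F [0.75 0.44 0.75]
4 shift [ 1.179 -0.015  0.306] turn -0.002
```

```bash
python3 -m crank '[[[0,0.6,0,0,0],[0,1.18,0,0,0],[0,1.18,0,0.2,0],[0,1.18,0,0.32,0],[0,1.18,0,0.32,0]]]'; python3 -m crank '[[[0,0,0,0.04,0],[0,0,0,0.08,0],[0,0,0,0.08,0],[0,0,0,0.08,0]]]'; python3 -m crank '[[[0,0,0,0.04,0],[0,0,0,0.04,0],[0,0,0,0.04,0]]]'
```

```text
time_s: 13.58
position: [0.5839, -0.103, 0.1342]
orientation: [-0.461, -3.107, 0.0]
force: [-0.1, -0.1, -1.0]
grip_width: -0.0
gripper_force: 0.0
time_s: 14.08
position: [0.5841, -0.103, 0.1331]
orientation: [0.461, 3.107, 0.0]
force: [-5.3, 0.8, 14.9]
grip_width: 0.0003
gripper_force: 7.3
time_s: 14.45
position: [0.5841, -0.1031, 0.1322]
orientation: [0.461, 3.107, 0.0]
force: [-4.8, 1.2, 15.8]
grip_width: -0.0001
gripper_force: 7.8
```

```bash
python3 -m crank '[[[0,0,0,0.04,0],[0,0,0,0.08,0],[0,0,0,0.08,0],[0,0,0,0.08,0]]]'; python3 -m crank '[[[0,0,0,0.04,0],[0,0,0,0.04,0],[0,0,0,0.04,0]]]'
```

```text
time_s: 14.95
position: [0.5841, -0.103, 0.1302]
orientation: [0.461, 3.107, 0.0]
force: [-5.2, 1.7, 16.1]
grip_width: 0.0002
gripper_force: 7.8
time_s: 15.32
position: [0.5841, -0.1031, 0.1296]
orientation: [0.462, 3.107, 0.001]
force: [-8.7, 3.2, 24.9]
grip_width: 0.0002
gripper_force: 12.0
```

```bash
python3 -m crank '[[[0,0,0,0.04,0],[0,0,0,0.04,0],[0,0,0,0.04,0]]]'
```

```text
time_s: 15.7
position: [0.5842, -0.1031, 0.1294]
orientation: [0.462, 3.106, 0.001]
force: [-13.5, 3.0, 37.4]
grip_width: 0.0001
gripper_force: 18.6
```

Firm stop at 37 N after about 4 mm, so the cover is home. I retreat and check.

```bash
python3 -m crank '[[[0,0,0,-0.5,0],[0,0,0,-1.5,0],[0,0,0,-3,0],[0,0,0,-5,0],[0,0,0,-5,0]]]'; python3 -m crank '[[[0,0,0,0,0],[0,2,1,-1,0],[0,4,2,-1,0],[0,4,2,-1,0],[0,4,2,-1,0]]]'; python3 -c "
from h import *
cv2.imwrite('pics/s3.png',cv2.resize(arm.capture('scene')[170:300,200:370,::-1],None,fx=4,fy=4,interpolation=2))"
```

```text
time_s: 16.32
position: [0.5852, -0.1034, 0.2561]
orientation: [0.461, 3.102, 0.001]
force: [-0.0, -0.3, -1.5]
grip_width: 0.0002
gripper_force: 0.0
time_s: 16.95
position: [0.5024, -0.0261, 0.2769]
orientation: [-0.461, -3.107, 0.001]
force: [0.8, -0.8, -0.4]
grip_width: -0.0001
gripper_force: 0.0
```

View pics/s3.png

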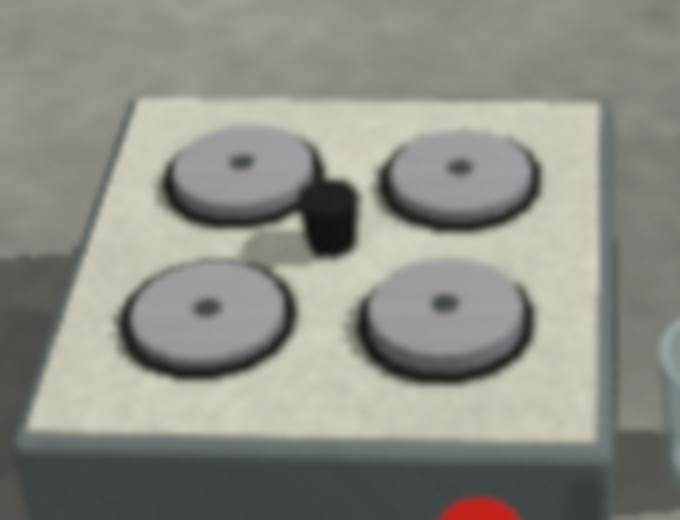

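The cover at lower left of the crop, about (207,315), is low and level; the stopper, at (330,215), has not moved.

```bash
python3 -c "
from station import arm
print(arm.job_done())"
```

```text
the job is handed in; nothing more can be done
None
```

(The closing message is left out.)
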